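# Release the ratchet of a vial vice and wind it back to its stop

### The job

Open the vial vice: lift its ratchet pawl out of the wheel and fold it right over onto its rest, then turn the crank by its knob, not the jaw itself, backward (anticlockwise seen from above) until the sliding jaw has come home against its sprung stop, pressing it in gently but never ramming it, and let go so that it stays pressed there. Do not force the crank against the pawl; leave the vial standing where it is and the other things undisturbed.

Things in the scene. Friction and masses are not known exactly. Their poses are not given: they have to be found in the camera images.
- vice: fixed aluminium bench vice for vials, plate 160 x 280 x 10 mm. Origin: underside of the plate, under the crank's axis; z up, y along the plate from crank to jaws, x away from the robot. Plate covers x -105..55, y -60..220 mm. Fixed jaw at y 189..211, 90 mm wide, top 56 mm above the underside (all heights below: above the underside). The vial stands at x 0, y 173 mm.
- crank: crank with ratchet wheel (disc 90 mm across, heights 18..26, saw teeth on top to 35 mm, arm at 37..43 mm), on a vertical axis through the vice's origin; its origin at height 18. Anticlockwise seen from above is backward: it draws the jaw open 14 mm per rad, 1.7 to 2.9 rad to the stop; blocked while the pawl is in the teeth. Free turning takes about 4 N at the knob; it stays where left.
- knob_mid (a point): middle of the crank's upright black knob, a round grip 20 mm across, 38 mm tall (heights 46..84), that spins freely on its pin; 50 mm from the crank's axis. At the start it lies 80 degrees clockwise of the vice's x axis, seen from above.
- pawl: dark steel pawl, 70 g, on the robot's side of the wheel. Origin on its level hinge pin: along the vice's y at x -88, y 0, height 34 mm. At the start it lies inward (+x), nose between two teeth, its z axis up. It lifts and folds over outward by 2.3 rad onto its rest; past about 1.3 rad it falls over by its weight, before that it falls back into the teeth.
- pawl_bar (a point): grip point on the pawl's handle pin: a round black pin 10 mm thick that sticks out sideways (vice's +y) from the pawl's arm, free from y 6 to 44 mm; this point is its middle, at y 27, at the start 38 mm inward (+x) of the hinge pin and 20 mm above it (height 54; wheel teeth below reach 35). As the pawl folds it goes round the hinge on a 43 mm arc, up and outward (-x).
- jaw: sliding grey jaw, 86 mm wide, 20 mm thick (vice's y), top at height 53. Origin in the middle of its thickness, at height 10; at the start at the vice's y 148 mm, about 1 mm off the vial. Winding backward draws it towards the crank (-y), 24 to 40 mm until it meets the stop.
- stop_block: dark block fixed to the plate between crank and jaw, 56 x 20 mm, height 10..44, origin under its centre at the vice's x 12, y 78. Its screw carries a rubber-tipped plunger facing the jaw, 10 to 26 mm proud (setting not measured), sprung 25 N/mm, 7 mm travel. Each N at the knob above free turning presses it 3.5 N. Home: 12 to 45 N on it, about 8 to 15 N in all at the knob; friction then keeps it pressed.
- vial: the small glass vial with dark cap, 29 mm across and 74 mm tall, that stands loose between the jaws; origin at the centre of its foot, z up.
- ointment_jar: bystander: small blue jar, 36 mm across, 53 mm tall; origin under its centre.
- vial_2: bystander: a second vial, 29 mm across, 74 mm tall, standing on the trolley beyond the vice; origin under its centre.
- dropper_1: bystander: small white squeeze bottle, 29 mm across, 86 mm tall; origin under its centre.
- gauze_pack_1: bystander: flat gauze pack 86 x 59 x 13 mm; origin under its centre.

How it is judged:
On the way, in this order (a step that is already met when the one before it is completed fails the run):
1. the pawl is folded over, clear of the wheel (angle between pawl's own z axis and vertical above 1.9 rad and distance of jaw from where it was at the start of the episode below 0.006 m), for 0.2 s.
2. the jaw is wound back and presses on the sprung stop with more than 12 N (contact force between jaw and stop_block above 12 N and angle between pawl's own z axis and vertical above 1.9 rad), for 0.2 s.
At the end, for the whole second after the job is handed in: The pawl lies folded back (more than 1.9 rad over), the sliding jaw is at rest, more than 20 mm from where it started, and still presses on the sprung stop (more than 1 N); the vial stands upright (within 0.15 rad) within 15 mm of where it stood (contact force between jaw and stop_block above 1 N and angle between pawl's own z axis and vertical above 1.9 rad and distance of jaw from where it was at the start of the episode above 0.02 m and angle between vial's own z axis and vertical below 0.15 rad and distance of vial from where it was at the start of the episode below 0.015 m and linear speed of jaw below 0.005 m/s); the robot touches nothing.
It fails at once if the jaw is rammed against the stop (more than 45 N) (contact force between jaw and stop_block above 45 N).
It fails at once if the crank is forced against the pawl (more than 40 N) (contact force between pawl and crank above 40 N).
It fails at once if the jaw is pushed by the fingers instead of by the crank (more than 3 N) (contact force between the fingers and jaw above 3 N).
It fails at once if the vial is tipped (angle between vial's own z axis and vertical above 0.3 rad).
It fails at once if a bystander is moved more than 20 mm (distance of any of ointment_jar, vial_2, dropper_1, gauze_pack_1 from where it was at the start of the episode above 0.02 m).
It also fails if it takes over 61 s, if anything falls off the work surface, if the arm or the gripper's body presses on something with over 40 N, if the wrist force passes 120 N, or if a joint passes its speed limit or range.

### The arm

A 6-joint arm with a two-finger parallel gripper is mounted at the origin on a cart in front of the work surface, level with it; the furniture and walls round the work are solid. World frame = base frame: x ahead of the robot, y to its left, z up, the work surface at z = 0. Lengths are in m, angles in rad, forces in N, time in s.
With the tool pointing down it reaches from about 0.375 to 0.975 m from the base axis. Payload 3.8 kg.
Tool frame: the origin (TCP) lies at the very end of the fingers, on their centre line; the grasp point (between the pads) lies 19 mm behind it; z points along the fingers, y is the direction in which the jaws open and shut (so a half turn about z gives the same grasp; the last joint's range is limited). The gripper opens to 85 mm and grips with 20 to 120 N. Pads are 22 mm wide; open, the fingers measure 114 mm over their backs; the gripper's body (76 mm by 85 mm) begins 54 mm behind the grasp point. The pads swing forward as they close: fully open they stand 13 mm farther back than shut.
Start: joints at [1.228, 0.264, 1.604, -0, 1.274, -0.037], TCP at [0.203, 0.644, 0.231] pointing down, gripper open.
Joint ranges: [-2.63, 2.63], [-0.94, 2.18], [0.31, 2.57], [-1.31, 4.45], [0, 2.66], [-2.55, 2.55]. Speed limits (rad/s): [2.57, 2.57, 3.14, 3.14, 3.14, 3.14].

### API

Orientations are given as a rotation vector (axis times angle).
In Python, from workcell import status, read_camera, camera_info, order gives the robot as it stands.
- The arm moves only by the tool move_arm, never from a script. Its argument "deltas" is a list of rows, each a list of 3 entries, a list of its own where there are three numbers: the turn, a rotation vector about the world's x, y, z as a fraction of full scale, then the shift along the world's x, y, z as a fraction of full scale, then the closure, from -1 (fully open) to 1 (shut), so that 0 is half open. A call has 1 to 20 rows; each row is the pose to reach, as a shift and turn from the pose commanded when the call began; what a row does not reach only later rows make up. Full scale, the value 1, is 0.1 m for a shift and pi/2 rad for a turn. A row lasts 1/8 s, in which the tool goes at most 62.5 mm and 10.7 degrees, less where a joint would pass 70% of its speed; a pose out of reach is approached as far as the arm can. A call with a number of a shift or a turn outside -1 to 1 is refused whole. A call with a gripper value outside its range is refused whole. The fingers move at their own pace and stop on an object; "grip_force" is the grip in N (left out, the last holds). Time passes only in rows, so rows that repeat a pose let the fingers close. It gives the time, the measured TCP pose, the force and the opening at its end, in the units of the state.
- status.read_state(): the state, without advancing time (a new reading comes with each control period).
- read_camera(name): name is "side" or "top"; returns (picture, depth): 480x640x3 uint8, red, green, blue; 480x640 float32, m along the optical axis (not along the pixel's ray), 0 where there is no reading.
- camera_info(name): a dict with "K" (3x3 intrinsics, pixels), "R" (3x3) and "t" (3): a world point X has camera coordinates R X + t. Camera axes: x right, y down, z forward; pixel columns grow to the right and rows downward; lengths in m; the calibration is good to about 2 mm. A picture is of the moment at which its call begins. camera_info takes no time and is no camera call.
- order.finish_job(): hands the job in, once; it reports no verdict.
The state is a dict: "time": time; "q": joint angles; "joint_vel": joint speeds; "joint_torque": joint torques, N m; "tool_pos": TCP position; "tcp_rot": TCP orientation; "wrist_force": force on the tool from outside, world axes, zero at the start; "torque": the same for the moment, N m; "width": opening from 0.0 (shut) to 1.0 (fully open).
Only numpy, scipy, OpenCV 4.12 (cv2) and the standard library are available. Lean on these libraries where they do the work, as an engineer would, in place of code of your own. Each camera call takes 0.05 s, during which the arm holds its last target. There are 200 camera calls.

## Working session

There is one attempt and no reset: what is moved stays moved. The work goes in short steps, Python scripts to look and compute and a tool call to move; the robot and the scene stay as the last step left them, time stands still between calls to the robot, and variables do not carry over. Pictures are saved under pics/ and viewed, about 8 in all and at most 12, crops included, and the job is handed in when it is done.

Besides the shell and the picture viewer there is one more tool, called after "Call:" as a command line: name --argument value ..., lists and objects as JSON in quotes. move_arm: Moves the arm, as the interface text tells. Its arguments: {"type":"object","properties":{"deltas":{"type":"array","items":{"type":"array"}},"grip_force":{"type":"number"}},"required":["deltas"]}

```bash
mkdir -p pics; ls
cat > h.py <<'E'
import numpy as np, cv2
from workcell import status, read_camera, camera_info, order
def cap(n,tag):
    im,d=read_camera(n); cv2.imwrite(f'pics/{tag}.png',im[:,:,::-1]); np.save(f'pics/{tag}.npy',d); return im,d
def world(n,u,v,d):
    c=camera_info(n);K,R,t=map(np.array,(c['K'],c['R'],c['t']))
    p=np.linalg.inv(K)@np.array([u*d,v*d,d]); return R.T@(p-t)
def ray(n,u,v,z):
    c=camera_info(n);K,R,t=map(np.array,(c['K'],c['R'],c['t']))
    o=-R.T@t; r=R.T@np.linalg.inv(K)@np.array([u,v,1.]); return o+r*(z-o[2])/r[2]
def cloud(n,d):
    c=camera_info(n);K,R,t=map(np.array,(c['K'],c['R'],c['t']))
    v,u=np.mgrid[:480,:640]; p=np.stack([u*d,v*d,d],-1).reshape(-1,3)@np.linalg.inv(K).T
    return ((p-t)@R).reshape(480,640,3)
def proj(n,X):
    c=camera_info(n);K,R,t=map(np.array,(c['K'],c['R'],c['t']))
    p=K@(R@np.array(X)+t); return p[:2]/p[2]
E
python3 - <<'E'
from h import *
for n in('side','top'):
    cap(n,n+'0'); c=camera_info(n); print(n,-np.array(c['R']).T@np.array(c['t']),np.array(c['R'])[2],c['K'][0][0])
print(status.read_state())
E
```

```text
pics
side [0.34088119 0.76324617 0.63639802] [ 0.31183032 -0.71144128 -0.62977231] 506.99103000287886
top [0.46608527 0.15282131 0.90612444] [ 0.16154195 -0.0020195  -0.98686378] 453.7139352596304
{'time': 0.1, 'q': array([ 1.22810530e+00,  2.64679080e-01,  1.60526042e+00,  2.40722975e-05,
        1.27370381e+00, -3.68960317e-02]), 'joint_vel': array([-1.27070257e-03, -2.24360357e-03, -3.01438293e-03,  1.00113999e-03,
       -1.59981006e-03, -5.88346670e-05]), 'joint_torque': array([ 1.41621356e-03, -5.16712761e+01, -3.68593454e+01, -1.15063708e-04,
        6.35386677e-03,  4.48121646e-07]), 'tool_pos': array([0.20297537, 0.64305487, 0.23007326]), 'tcp_rot': array([-0.47842067, -3.10453467,  0.00315609]), 'wrist_force': array([-0.71943848,  0.06018487, -0.16328554]), 'torque': array([ 0.03406599,  0.02717232, -0.01383032]), 'width': 0.997179866574398}
```

View pics/top0.png

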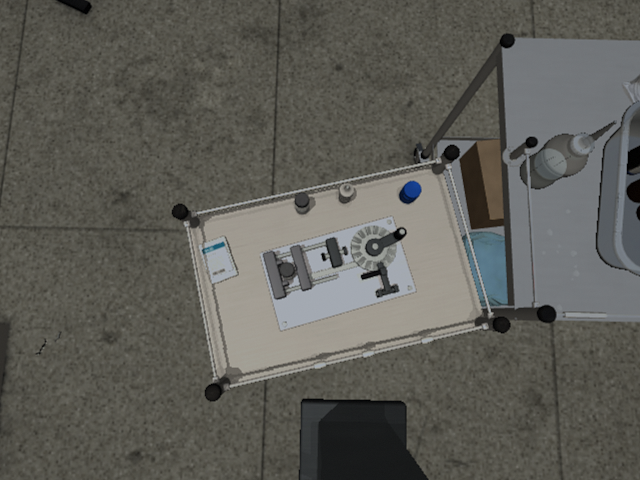

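View pics/side0.png

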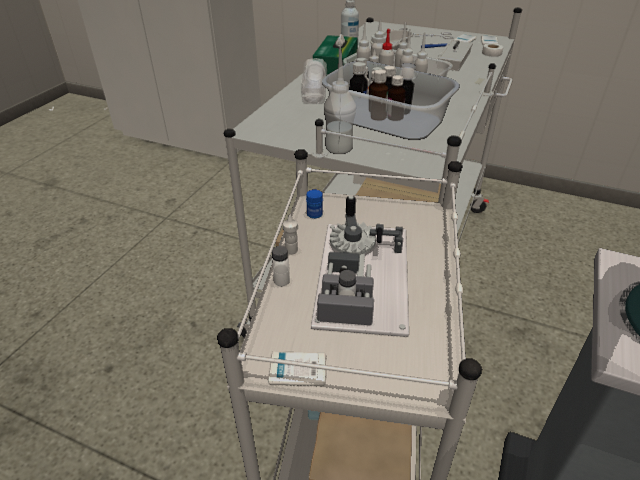

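The top view shows the vice with the wheel near (375,247), the knob near (402,232), the pawl near (385,280) and the jaws near (280,270). The side view shows the same parts, with the knob at (351,210) and the pawl at (390,240).

Run:
```python
from h import *
im=cv2.imread('pics/top0.png'); s=cv2.imread('pics/side0.png')
a=cv2.resize(im[205:340,250:425],None,fx=4,fy=4,interpolation=cv2.INTER_CUBIC)
cv2.imwrite('pics/c_top0.png',a)
b=cv2.resize(s[190:340,305:415],None,fx=4,fy=4,interpolation=cv2.INTER_CUBIC); cv2.imwrite('pics/c_side0.png',b)
d=np.load('pics/top0.npy'); P=cloud('top',d)
# plate: bluish-white mask
hsv=cv2.cvtColor(im,cv2.COLOR_BGR2HSV)
print('hsv plate',hsv[300,350],hsv[318,300],'wood',hsv[345,300])
Z=P[...,2]; print('z plate',Z[300,350],Z[318,300],'wood',Z[345,300])
m=((hsv[...,1]<25)&(hsv[...,2]>150)).astype(np.uint8); m[:210]=0;m[335:]=0;m[:,:255]=0;m[:,420:]=0
n,l,st,ce=cv2.connectedComponentsWithStats(m); 
c=np.vstack([x for x in cv2.findContours(m,0,2)[0] if cv2.contourArea(x)>40])
r=cv2.boxPoints(cv2.minAreaRect(c)); zp=np.median(Z[m>0]); print('zplate',zp)
for q in r: print(q,ray('top',*q,zp).round(4))
# knob etc. depth points
for nm,(u,v) in dict(knob=(402,232),hub=(375,247),bar=(370,274),vial=(287,270)).items(): print(nm,P[v,u].round(4))
S=np.load('pics/side0.npy'); Q=cloud('side',S)
for nm,(u,v) in dict(knobtop=(351,198),hub=(353,231),bar=(384,232),vial=(347,274)).items(): print('s',nm,Q[v,u].round(4))
for nm,z in(('rail side',0),):
  sel=(Z>0.03)&(Z<0.4)&(P[...,0]>0.2)&(P[...,0]<0.75)
  for (u,v) in((502,324),(213,392),(368,352),(350,355),(420,340),(450,152),(430,168)): print(u,v,P[v-3:v+4,u-3:u+4,2].max(),P[v,u].round(3))
```

```text
hsv plate [107  20 177] [109  20 177] wood [ 18  24 161]
z plate 0.00750740642747172 0.008369058261169295 wood -0.0018196663801710285
zplate 0.0017887027982838948
[255.00002 334.     ] [0.4218 0.26   0.0018]
[255.00002 210.     ] [0.6692 0.2708 0.0018]
[419. 210.] [ 0.6772 -0.064   0.0018]
[419. 334.] [ 0.4289 -0.0602  0.0018]
knob [ 0.6159 -0.0124  0.0833]
hub [0.5918 0.0326 0.0491]
bar [0.5396 0.0426 0.0538]
vial [0.5408 0.1972 0.0836]
s knobtop [ 0.6146 -0.0053  0.0872]
s hub [0.5919 0.0399 0.0458]
s bar [0.5364 0.0211 0.0469]
s vial [0.5438 0.1988 0.0865]
502 324 0.11028370990178424 [ 0.453 -0.181  0.105]
213 392 0.1108903178583841 [0.33  0.314 0.107]
368 352 0.9061244440748869 [0.398 0.048 0.067]
350 355 0.06483944649194201 [0.386 0.074 0.001]
420 340 0.06588798506321461 [ 0.421 -0.047  0.065]
450 152 0.10791022455359987 [ 0.764 -0.098  0.106]
430 168 0.012645677831843402 [ 0.768 -0.089 -0.001]
```

View pics/c_top0.png

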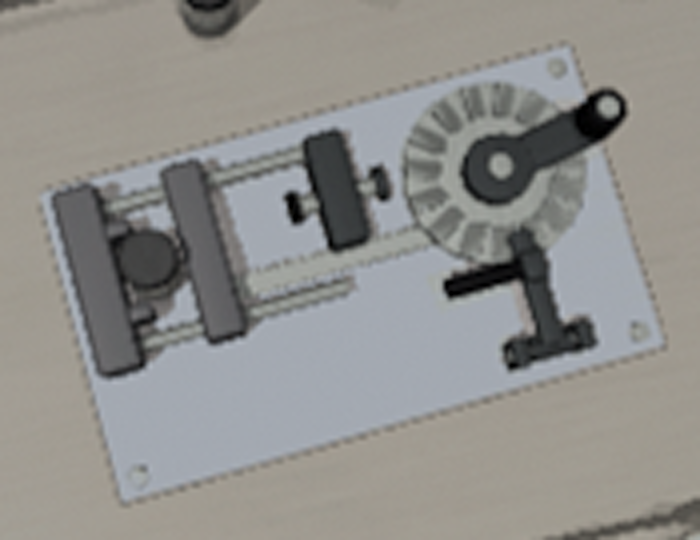

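View pics/c_side0.png

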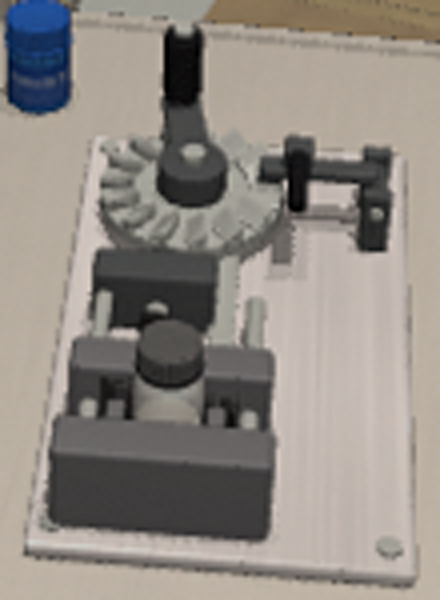

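Crop readings (crop pixels):
- Top: plate corners (40,192), (572,43), (665,345), (122,505); knob top (606,107); hub (501,164); bar from (447,288) to (523,268).
- Side: bar pin near (296,175), knob top (184,32).

Run:
```python
from h import *
T=lambda u,v,z: ray('top',250+(u+.5)/4-.5,205+(v+.5)/4-.5,z)
S=lambda u,v,z: ray('side',305+(u+.5)/4-.5,190+(v+.5)/4-.5,z)
ref=np.array([[55,220],[55,-60],[-105,-60],[-105,220]])/1e3
def fit(W):
    W=W[:,:2];a=ref-ref.mean(0);b=W-W.mean(0)
    th=np.arctan2((a[:,0]*b[:,1]-a[:,1]*b[:,0]).sum(),(a*b).sum())
    R=np.array([[np.cos(th),-np.sin(th)],[np.sin(th),np.cos(th)]]); o=W.mean(0)-R@ref.mean(0)
    print('th',th.round(4),'o',o.round(4),'res mm',((W-o-ref@R.T)*1e3).round(1).tolist()); return R,o
Rt,ot=fit(np.array([T(*p,.01) for p in((40,192),(572,43),(665,345),(122,505))]))
Rs,os_=fit(np.array([S(*p,.01) for p in((28,550),(97,137),(405,150),(415,578))]))
R,o=Rt,(ot+os_)/2
V=lambda x,y:(o+R@np.array([x,y]))
print('o',o,'hub top cam',T(501,164,.047)[:2],'side',S(195,155,.047)[:2])
print('knob pred',V(.05*np.cos(np.radians(80)),-.05*np.sin(np.radians(80))),'top cam',T(606,107,.084)[:2],'side',S(184,32,.084)[:2])
print('bar mid pred',V(-.05,.027),'ends top',T(447,288,.056)[:2],T(523,268,.056)[:2], 'pred',V(-.05,.044),V(-.05,.006))
# two-view triangulation
def tri(a,b):
    A=[];
    for n,(u,v) in(('top',(250+(a[0]+.5)/4-.5,205+(a[1]+.5)/4-.5)),('side',(305+(b[0]+.5)/4-.5,190+(b[1]+.5)/4-.5))):
        c=camera_info(n);M=np.array(c['K'])@np.c_[c['R'],c['t']]; A+= [u*M[2]-M[0],v*M[2]-M[1]]
    x=np.linalg.svd(np.array(A))[2][-1]; return (x[:3]/x[3]).round(4)
print('tri knob top',tri((606,107),(184,32)),'bar free end',tri((447,288),(296,205)),'hub',tri((501,164),(195,155)))
```

```text
th 0.2999 o [0.5938 0.0324] res mm [[-0.5, -2.0], [-1.2, 0.2], [1.0, 2.6], [0.7, -0.8]]
th 0.302 o [0.5934 0.0338] res mm [[-1.7, 1.7], [-2.5, 0.1], [1.7, -3.6], [2.4, 1.7]]
o [0.59358503 0.03307649] hub top cam [0.59475632 0.03251606] side [0.59367683 0.03336167]
knob pred [ 0.6164246 -0.0114022] top cam [ 0.61689169 -0.01067966] side [ 0.61737296 -0.0107829 ]
bar mid pred [0.53784079 0.04410281] ends top [0.53410209 0.05904686] [0.54430906 0.0234124 ] pred [0.53281934 0.06034427] [0.54404374 0.02403983]
tri knob top [ 0.6171 -0.0106  0.0841] bar free end [0.5347 0.0589 0.0538] hub [0.5944 0.0323 0.0461]
```

Call:
move_arm --deltas '[[[0,0,-0.1],[0.14,-0.25,0],-0.3],[[0,0,-0.2],[0.28,-0.5,0],-0.3],[[0,0,-0.3],[0.42,-0.75,0],-0.3],[[0,0,-0.4],[0.56,-1,0],-0.3],[[0,0,-0.5],[0.56,-1,0],-0.3],[[0,0,-0.614],[0.56,-1,0],-0.3],[[0,0,-0.614],[0.56,-1,0],-0.3]]' --grip_force 25

```text
time: 0.98
tool_pos: [0.2591, 0.5433, 0.2308]
tcp_rot: [1.862, 2.53, -0.001]
wrist_force: [0.1, 0.1, 0.1]
width: 0.652
```

Call:
move_arm --deltas '[[[0,0,0],[0.28,-0.5,0],-0.3],[[0,0,0],[0.56,-1,0],-0.3],[[0,0,0],[0.56,-1,0],-0.3]]'

```text
time: 1.35
tool_pos: [0.3164, 0.4409, 0.2309]
tcp_rot: [1.864, 2.528, -0.002]
wrist_force: [-1.0, 1.4, -0.7]
width: 0.649
```

Call:
move_arm --deltas '[[[0,0,0],[0.28,-0.5,0],-0.3],[[0,0,0],[0.56,-1,0],-0.3],[[0,0,0],[0.56,-1,0],-0.3]]'

```text
time: 1.72
tool_pos: [0.3724, 0.3418, 0.2312]
tcp_rot: [1.865, 2.527, -0.0]
wrist_force: [-0.2, -0.2, 0.3]
width: 0.65
```

Call:
move_arm --deltas '[[[0,0,0],[0.28,-0.5,0],-0.3],[[0,0,0],[0.56,-1,0],-0.3],[[0,0,0],[0.56,-1,0],-0.3]]'

```text
time: 2.1
tool_pos: [0.4284, 0.2425, 0.2313]
tcp_rot: [1.866, 2.527, 0.0]
wrist_force: [0.9, 0.1, 0.1]
width: 0.65
```

Call:
move_arm --deltas '[[[0,0,0],[0.28,-0.5,0],-0.3],[[0,0,0],[0.56,-1,0],-0.3],[[0,0,0],[0.56,-1,0],-0.3]]'

```text
time: 2.48
tool_pos: [0.4845, 0.143, 0.2313]
tcp_rot: [1.866, 2.527, 0.001]
wrist_force: [-0.3, 0.9, -0.6]
width: 0.648
```

Call:
move_arm --deltas '[[[0,0,0],[0.28,-0.5,-0.3],-0.3],[[0,0,0],[0.53,-0.98,-0.6],-0.3],[[0,0,0],[0.53,-0.98,-0.8],-0.3],[[0,0,0],[0.53,-0.98,-0.8],-0.3]]'

```text
time: 2.98
tool_pos: [0.5344, 0.0475, 0.1489]
tcp_rot: [-1.859, -2.526, 0.004]
wrist_force: [-0.2, 0.3, 0.1]
width: 0.652
```

Call:
move_arm --deltas '[[[0,0,0],[0.02,-0.03,-0.4],0.4],[[0,0,0],[0.02,-0.03,-0.7],0.4],[[0,0,0],[0.02,-0.03,-0.8],0.4],[[0,0,0],[0.02,-0.03,-0.8],0.4],[[0,0,0],[0.02,-0.03,-0.8],0.4]]'

```text
time: 3.6
tool_pos: [0.5397, 0.0434, 0.0731]
tcp_rot: [1.861, 2.528, 0.003]
wrist_force: [0.8, 0.5, 0.0]
width: 0.3
```

Run:
```python
from h import *
s=status.read_state(); print(s['tool_pos'],s['width'])
t,_=cap('top','t1'); d,_=cap('side','s1')
a=cv2.resize(t[220:330,310:430],None,fx=4,fy=4,interpolation=cv2.INTER_CUBIC)
b=cv2.resize(d[180:290,325:435],None,fx=4,fy=4,interpolation=cv2.INTER_CUBIC)
m=np.zeros((440,800+140,3),np.uint8)[:, :920]; m[:,:480]=a; m[:,480:920]=b
cv2.imwrite('pics/c1.png',cv2.resize(m[:,:,::-1],(800,383)))
```

```text
[0.53966296 0.04339331 0.07312361] 0.2999602370800977
```

View pics/c1.png

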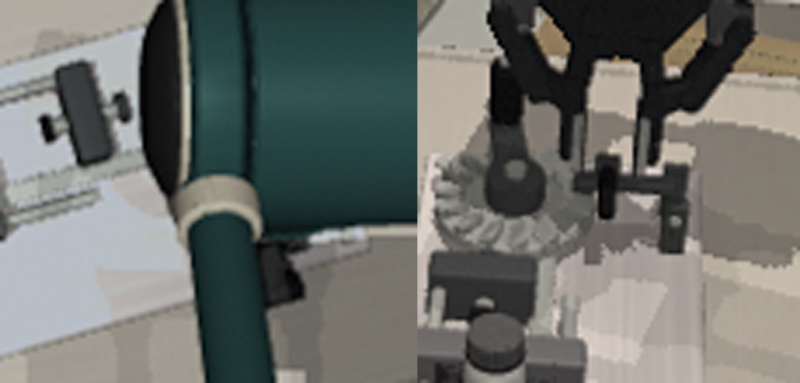

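The side view shows the two fingers (about 570 and 650 px) straddling the bar (605 px). I'll go down, then close.

Call:
move_arm --deltas '[[[0,0,0],[-0.03,0.01,-0.17],0.4],[[0,0,0],[-0.03,0.01,-0.32],0.4],[[0,0,0],[-0.03,0.01,-0.32],0.4],[[0,0,0],[-0.03,0.01,-0.32],0.6],[[0,0,0],[-0.03,0.01,-0.32],0.8],[[0,0,0],[-0.03,0.01,-0.32],1],[[0,0,0],[-0.03,0.01,-0.32],1],[[0,0,0],[-0.03,0.01,-0.32],1]]' --grip_force 25

```text
time: 4.7
tool_pos: [0.5375, 0.0443, 0.0406]
tcp_rot: [1.862, 2.526, 0.006]
wrist_force: [4.5, 3.8, 1.2]
width: 0.105
```

Call:
move_arm --deltas '[[[0,0,0],[-0.02,-0.006,0.036],1],[[0,0,0],[-0.049,-0.015,0.076],1],[[0,0,0],[-0.085,-0.026,0.116],1],[[0,0,0],[-0.127,-0.039,0.152],1],[[0,0,0],[-0.175,-0.054,0.18],1],[[0,0,0],[-0.223,-0.069,0.204],1]]'

```text
time: 5.45
tool_pos: [0.5167, 0.0378, 0.0624]
tcp_rot: [1.861, 2.524, 0.01]
wrist_force: [5.1, 5.3, 5.9]
width: 0.101
```

Call:
move_arm --deltas '[[[0,0,0],[-0.052,-0.016,0.014],1],[[0,0,0],[-0.105,-0.032,0.024],1],[[0,0,0],[-0.158,-0.048,0.024],1],[[0,0,0],[-0.212,-0.065,0.019],1],[[0,0,0],[-0.265,-0.081,0.004],1],[[0,0,0],[-0.314,-0.097,-0.014],1],[[0,0,0],[-0.362,-0.112,-0.043],1],[[0,0,0],[-0.404,-0.125,-0.075],1],[[0,0,0],[-0.442,-0.137,-0.115],1],[[0,0,0],[-0.476,-0.147,-0.157],1],[[0,0,0],[-0.513,-0.159,-0.222],1],[[0,0,0],[-0.513,-0.159,-0.222],1]]'

```text
time: 6.95
tool_pos: [0.4634, 0.0212, 0.0387]
tcp_rot: [1.863, 2.527, 0.004]
wrist_force: [5.4, 3.7, 6.7]
width: 0.101
```

Now I'll release, raise straight up and look.

Call:
move_arm --deltas '[[[0,0,0],[0,0,0],0.6],[[0,0,0],[0,0,0],0.4],[[0,0,0],[0,0,0],0.4],[[0,0,0],[0,0,0.3],0.4],[[0,0,0],[0,0,0.7],0.4],[[0,0,0],[0,0,1],0.4],[[0,0,0],[0,0,1],0.4]]'

```text
time: 7.82
tool_pos: [0.4634, 0.0208, 0.1399]
tcp_rot: [1.862, 2.526, 0.004]
wrist_force: [0.5, -0.1, -0.4]
width: 0.301
```

Run:
```python
from h import *
s=status.read_state(); print(s['tool_pos'],s['width'],s['wrist_force'])
d,_=cap('side','s2')
b=cv2.resize(d[180:340,305:425],None,fx=3.5,fy=3.5,interpolation=cv2.INTER_CUBIC)
cv2.imwrite('pics/c2.png',b[:,:,::-1])
```

```text
[0.46340462 0.02077667 0.13989371] 0.3013909888101323 [ 0.4825343  -0.14651232 -0.38662648]
```

View pics/c2.png

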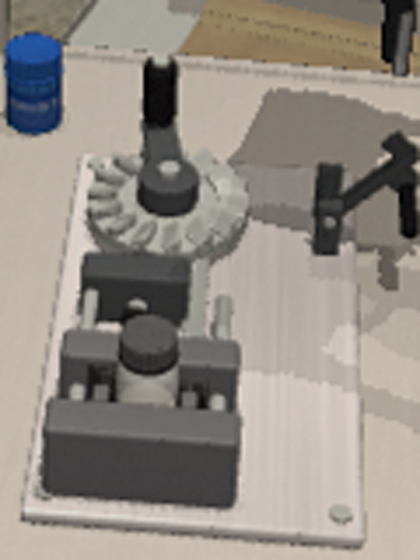

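The pawl lies folded outward (bar about (405,190)), and the wheel, knob (160,90) and vial haven't moved. Next is the knob.

Call:
move_arm --deltas '[[[0,0,0],[0.4,-0.08,0],0.1],[[0,0,0],[0.8,-0.16,0],0.1],[[0,0,0],[1,-0.2,0],0.1],[[0,0,0],[1,-0.2,0],0.1]]'

```text
time: 8.38
tool_pos: [0.5612, 0.0006, 0.1352]
tcp_rot: [-1.863, -2.526, 0.003]
wrist_force: [-0.5, 0.5, 0.1]
width: 0.45
```

Call:
move_arm --deltas '[[[0,0,0],[0.3,-0.06,0],0.1],[[0,0,0],[0.53,-0.12,0],0.1],[[0,0,0],[0.53,-0.12,0],0.1],[[0,0,0],[0.53,-0.12,0],0.1]]'

```text
time: 8.88
tool_pos: [0.6125, -0.0108, 0.1362]
tcp_rot: [-1.862, -2.527, 0.003]
wrist_force: [0.1, 0.5, -0.5]
width: 0.451
```

Call:
move_arm --deltas '[[[0,0,0],[0.04,0,-0.2],0.1],[[0,0,0],[0.04,0,-0.5],0.1],[[0,0,0],[0.04,0,-0.83],0.1],[[0,0,0],[0.04,0,-0.83],0.1],[[0,0,0],[0.04,0,-0.83],0.4],[[0,0,0],[0.04,0,-0.83],0.6],[[0,0,0],[0.04,0,-0.83],1],[[0,0,0],[0.04,0,-0.83],1]]' --grip_force 35

```text
time: 9.88
tool_pos: [0.6188, -0.0112, 0.0554]
tcp_rot: [1.863, 2.528, 0.0]
wrist_force: [-3.6, -0.3, 2.4]
width: 0.219
```

Call:
move_arm --deltas '[[[0,0,0],[0.019,0.011,0],1],[[0,0,0],[0.037,0.022,0],1],[[0,0,0],[0.073,0.047,0],1],[[0,0,0],[0.106,0.075,0],1],[[0,0,0],[0.137,0.106,0],1],[[0,0,0],[0.164,0.14,0],1],[[0,0,0],[0.189,0.176,0],1],[[0,0,0],[0.189,0.176,0],1]]'

```text
time: 10.88
tool_pos: [0.6376, 0.0069, 0.0553]
tcp_rot: [-1.863, -2.529, -0.0]
wrist_force: [-5.9, -0.3, 7.2]
width: 0.221
```

Call:
move_arm --deltas '[[[0,0,0],[0.02,0.038,0],1],[[0,0,0],[0.036,0.078,0],1],[[0,0,0],[0.048,0.119,0],1],[[0,0,0],[0.058,0.161,0],1],[[0,0,0],[0.064,0.204,0],1],[[0,0,0],[0.068,0.248,0],1],[[0,0,0],[0.067,0.291,0],1],[[0,0,0],[0.063,0.335,0],1],[[0,0,0],[0.055,0.377,0],1],[[0,0,0],[0.044,0.42,0],1],[[0,0,0],[0.044,0.42,0],1]]'

```text
time: 12.25
tool_pos: [0.6423, 0.0477, 0.0553]
tcp_rot: [1.862, 2.528, -0.002]
wrist_force: [-4.0, -4.8, 5.3]
width: 0.215
```

Run:
```python
from h import *
s=status.read_state(); print(s['tool_pos'],s['wrist_force'],s['torque'])
t,_=cap('top','t3'); d,_=cap('side','s3')
a=cv2.resize(t[230:320,255:375],None,fx=4,fy=4,interpolation=cv2.INTER_CUBIC)
b=cv2.resize(d[190:335,310:390],None,fx=3.5,fy=3.5,interpolation=cv2.INTER_CUBIC)
m=np.zeros((max(a.shape[0],b.shape[0]),a.shape[1]+b.shape[1],3),np.uint8); m[:a.shape[0],:a.shape[1]]=a; m[:b.shape[0],a.shape[1]:]=b
cv2.imwrite('pics/c3.png',m[:,:,::-1])
```

```text
[0.64226261 0.04765583 0.05530997] [-4.03800824 -4.80965414  5.25355752] [-0.66935056  0.71011792  0.0160105 ]
```

View pics/c3.png

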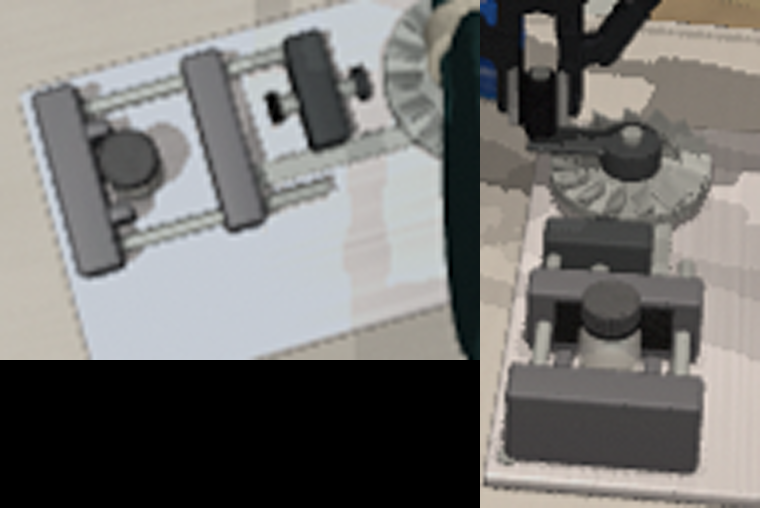

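The jaw has slid back (upper face now around (225,140)), with about 20 crop px (roughly 8–10 mm) left to the plunger tip at (268,107). The vial is still standing. I'll continue in smaller steps.

Call:
move_arm --deltas '[[[0,0,0],[-0.009,0.024,0],1],[[0,0,0],[-0.02,0.047,0],1],[[0,0,0],[-0.033,0.071,0],1],[[0,0,0],[-0.046,0.093,0],1],[[0,0,0],[-0.046,0.093,0],1]]'

```text
time: 12.98
tool_pos: [0.6384, 0.0566, 0.0553]
tcp_rot: [1.862, 2.527, -0.0]
wrist_force: [-1.8, -6.0, 3.1]
width: 0.219
```

```bash
cat > f.py <<'E'
from h import *
def rep():
    s=status.read_state(); p=s['tool_pos'][:2]-[.594,.033]; a=np.arctan2(p[1],p[0]); f=s['wrist_force'][:2]
    print('t',round(s['time'],2),'r',np.hypot(*p).round(4),'deg',np.degrees(a).round(1),'Fr',round(f@[np.cos(a),np.sin(a)],1),'Ft',round(f@[-np.sin(a),np.cos(a)],1))
rep()
E
python3 f.py
python3 - <<'E'
from h import *
t,d=cap('top','t4'); P=cloud('top',d)
R=np.array([[.9553,.2955],[-.2955,.9553]]); X=P.reshape(-1,3); v=(X[:,:2]-[.594,.033])@R.T; z=X[:,2]
m=(abs(z-.053)<.004)&(v[:,1]>.09)&(v[:,1]<.185)&(abs(v[:,0])<.04)
print('jaw top y',np.percentile(v[m,1],[3,50,97]).round(4))
m=(z>.016)&(z<.045)&(v[:,1]>.089)&(v[:,1]<.12)&(abs(v[:,0]-.012)<.012)
print('plunger y',np.sort(v[m,1]).round(4)[-12:],z[m][-12:].round(3))
E
```

```text
t 12.97 r 0.0503 deg 28.0 Fr -4.4 Ft -4.4
jaw top y [0.116  0.126  0.1822]
plunger y [0.0998 0.0999 0.1    0.1005 0.1008 0.1011 0.1014 0.1015 0.1017 0.1017
 0.1019 0.1019] [0.029 0.024 0.027 0.026 0.03  0.028 0.028 0.027 0.027 0.026 0.022 0.023]
```

Call:
move_arm --deltas '[[[0,0,0],[-0.023,0.037,0],1],[[0,0,0],[-0.049,0.072,0],1],[[0,0,0],[-0.077,0.104,0],1],[[0,0,0],[-0.109,0.134,0],1],[[0,0,0],[-0.143,0.16,0],1],[[0,0,0],[-0.18,0.185,0],1],[[0,0,0],[-0.18,0.185,0],1]]'

```text
time: 13.9
tool_pos: [0.621, 0.075, 0.0554]
tcp_rot: [1.861, 2.526, 0.001]
wrist_force: [0.1, -5.5, 2.5]
width: 0.216
```

```bash
python3 f.py
python3 - <<'E'
from h import *
t,d=cap('top','t5'); P=cloud('top',d)
R=np.array([[.9553,.2955],[-.2955,.9553]]); X=P.reshape(-1,3); v=(X[:,:2]-[.594,.033])@R.T; z=X[:,2]
m=(abs(z-.053)<.004)&(v[:,1]>.09)&(v[:,1]<.185)&(abs(v[:,0])<.04)
print('jaw top y',np.percentile(v[m,1],[3,50,97]).round(4))
E
```

```text
t 13.9 r 0.05 deg 57.3 Fr -4.6 Ft -3.1
jaw top y [0.1088 0.1189 0.1822]
```

Call:
move_arm --deltas '[[[0,0,0],[-0.019,0.011,0],1],[[0,0,0],[-0.038,0.021,0],1],[[0,0,0],[-0.058,0.03,0],1],[[0,0,0],[-0.077,0.038,0],1],[[0,0,0],[-0.077,0.038,0],1]]'

```text
time: 14.58
tool_pos: [0.614, 0.0787, 0.0554]
tcp_rot: [1.86, 2.525, 0.002]
wrist_force: [1.2, -6.3, 0.3]
width: 0.216
```

```bash
python3 f.py
```

```text
t 14.57 r 0.0499 deg 66.4 Fr -5.3 Ft -3.6
```

Call:
move_arm --deltas '[[[0,0,0],[-0.016,0.006,0],1],[[0,0,0],[-0.032,0.011,0],1],[[0,0,0],[-0.032,0.011,0],1]]'

```text
time: 14.95
tool_pos: [0.611, 0.0799, 0.0554]
tcp_rot: [1.86, 2.525, 0.002]
wrist_force: [1.6, -6.4, 0.3]
width: 0.218
```

```bash
python3 f.py
```

```text
t 14.95 r 0.0498 deg 70.1 Fr -5.4 Ft -3.7
```

Call:
move_arm --deltas '[[[0,0,0],[-0.016,0.005,0],1],[[0,0,0],[-0.025,0.008,0],1],[[0,0,0],[-0.025,0.008,0],1]]'

```text
time: 15.32
tool_pos: [0.6087, 0.0806, 0.0554]
tcp_rot: [1.86, 2.525, 0.003]
wrist_force: [2.1, -6.1, 1.0]
width: 0.22
```

```bash
python3 f.py
```

```text
t 15.32 r 0.0498 deg 72.9 Fr -5.2 Ft -3.8
```

Call:
move_arm --deltas '[[[0,0,0],[-0.012,0.003,0],1],[[0,0,0],[-0.022,0.006,0],1],[[0,0,0],[-0.022,0.006,0],1]]'

```text
time: 15.7
tool_pos: [0.6065, 0.0812, 0.0554]
tcp_rot: [1.86, 2.525, 0.003]
wrist_force: [2.1, -6.0, -0.3]
width: 0.217
```

```bash
python3 f.py
```

```text
t 15.7 r 0.0498 deg 75.4 Fr -5.3 Ft -3.6
```

Call:
move_arm --deltas '[[[0,0,0],[-0.011,0.002,0],1],[[0,0,0],[-0.021,0.004,0],1],[[0,0,0],[-0.021,0.004,0],1]]'

```text
time: 16.08
tool_pos: [0.6045, 0.0816, 0.0554]
tcp_rot: [1.86, 2.525, 0.003]
wrist_force: [1.6, -6.5, -0.4]
width: 0.215
```

```bash
python3 f.py
```

```text
t 16.07 r 0.0498 deg 77.8 Fr -6.0 Ft -2.9
```

Call:
move_arm --deltas '[[[0,0,0],[-0.01,0.001,0],1],[[0,0,0],[-0.02,0.002,0],1],[[0,0,0],[-0.02,0.002,0],1]]'

```text
time: 16.45
tool_pos: [0.6026, 0.082, 0.0554]
tcp_rot: [1.86, 2.525, 0.003]
wrist_force: [3.9, -4.9, -0.4]
width: 0.217
```

```bash
python3 f.py
```

```text
t 16.45 r 0.0497 deg 80.0 Fr -4.1 Ft -4.7
```

Call:
move_arm --deltas '[[[0,0,0],[-0.008,0.001,0],1],[[0,0,0],[-0.015,0.002,0],1],[[0,0,0],[-0.015,0.002,0],1]]'

```text
time: 16.82
tool_pos: [0.6013, 0.0822, 0.0554]
tcp_rot: [1.86, 2.524, 0.004]
wrist_force: [3.1, -5.9, -0.8]
width: 0.216
```

```bash
python3 f.py
```

```text
t 16.82 r 0.0497 deg 81.6 Fr -5.3 Ft -3.9
```

Call:
move_arm --deltas '[[[0,0,0],[-0.008,0.001,0],1],[[0,0,0],[-0.015,0.002,0],1],[[0,0,0],[-0.015,0.002,0],1]]'

```text
time: 17.2
tool_pos: [0.6, 0.0824, 0.0554]
tcp_rot: [1.859, 2.524, 0.004]
wrist_force: [3.2, -5.5, -1.4]
width: 0.219
```

```bash
python3 f.py
```

```text
t 17.2 r 0.0497 deg 83.1 Fr -5.1 Ft -3.8
```

Call:
move_arm --deltas '[[[0,0,0],[-0.01,0.001,0],1],[[0,0,0],[-0.018,0.002,0],1],[[0,0,0],[-0.018,0.002,0],1]]'

```text
time: 17.58
tool_pos: [0.5989, 0.0824, 0.0554]
tcp_rot: [1.859, 2.523, 0.005]
wrist_force: [5.7, -6.1, -2.5]
width: 0.221
```

```bash
python3 f.py
python3 - <<'E'
from h import *
t,d=cap('top','t6'); P=cloud('top',d)
cv2.imwrite('pics/c6.png',cv2.resize(t[235:315,255:375],None,fx=5,fy=5,interpolation=cv2.INTER_CUBIC)[:,:,::-1])
R=np.array([[.9553,.2955],[-.2955,.9553]]); X=P.reshape(-1,3); v=(X[:,:2]-[.594,.033])@R.T; z=X[:,2]
m=(abs(z-.053)<.004)&(v[:,1]>.09)&(v[:,1]<.185)&(abs(v[:,0])<.04)
print('jaw top y',np.percentile(v[m,1],[3,50,97]).round(4))
E
```

```text
t 17.57 r 0.0497 deg 84.3 Fr -5.5 Ft -6.3
jaw top y [0.1025 0.1124 0.1823]
```

View pics/c6.png

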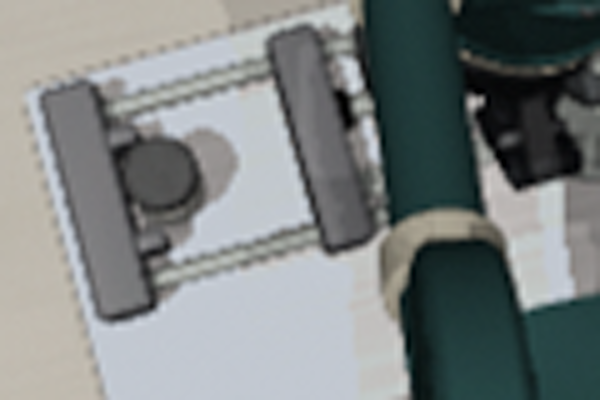

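The picture shows the jaw meeting the plunger (345,105), and the tangential force is now rising. I'll press further in small steps.

Call:
move_arm --deltas '[[[0,0,0],[-0.007,0.001,0],1],[[0,0,0],[-0.014,0.001,0],1],[[0,0,0],[-0.014,0.001,0],1],[[0,0,0],[-0.014,0.001,0],1]]'

```text
time: 18.12
tool_pos: [0.5981, 0.0825, 0.0555]
tcp_rot: [1.858, 2.522, 0.006]
wrist_force: [7.4, -6.4, -4.4]
width: 0.214
```

```bash
python3 f.py
```

```text
t 18.12 r 0.0497 deg 85.3 Fr -5.8 Ft -7.9
```

Call:
move_arm --deltas '[[[0,0,0],[-0.008,0,0],1],[[0,0,0],[-0.016,0,0],1],[[0,0,0],[-0.02,0,0],1],[[0,0,0],[-0.02,0,0],1]]'

```text
time: 18.62
tool_pos: [0.5969, 0.0826, 0.0555]
tcp_rot: [1.857, 2.521, 0.008]
wrist_force: [9.9, -6.7, -6.4]
width: 0.22
```

```bash
python3 f.py
```

```text
t 18.62 r 0.0497 deg 86.7 Fr -6.1 Ft -10.3
```

Call:
move_arm --deltas '[[[0,0,0],[-0.005,0,0],1],[[0,0,0],[-0.01,0,0],1],[[0,0,0],[-0.01,0,0],1],[[0,0,0],[-0.01,0,0],1],[[0,0,0],[-0.01,0,0],1]]'

```text
time: 19.25
tool_pos: [0.5963, 0.0826, 0.0556]
tcp_rot: [1.857, 2.521, 0.009]
wrist_force: [10.7, -6.3, -6.5]
width: 0.22
```

```bash
python3 f.py
```

```text
t 19.25 r 0.0496 deg 87.4 Fr -5.8 Ft -11.0
```

Call:
move_arm --deltas '[[[0,0,0],[0,0,0],0.6],[[0,0,0],[0,0,0],0.2],[[0,0,0],[0,0,0],0.1],[[0,0,0],[0,0,0],0.1]]'

```text
time: 19.75
tool_pos: [0.5904, 0.0842, 0.0545]
tcp_rot: [-1.864, -2.529, -0.0]
wrist_force: [-0.6, -0.0, 0.3]
width: 0.443
```

```bash
python3 f.py; python3 -c "
from h import *
print(status.read_state()['width'],status.read_state()['tool_pos'])"
```

```text
t 19.75 r 0.0513 deg 94.0 Fr 0.0 Ft 0.6
0.4430699790247279 [0.59040364 0.08417837 0.05445237]
```

Call:
move_arm --deltas '[[[0,0,0],[0.05,-0.01,0],0.1],[[0,0,0],[0.05,-0.01,0],0.1],[[0,0,0],[0.05,-0.01,0.3],0.1],[[0,0,0],[0.05,-0.01,0.7],0.1],[[0,0,0],[0.05,-0.01,1],0.1],[[0,0,0],[0.05,-0.01,1],0.1]]'

```text
time: 20.5
tool_pos: [0.598, 0.0832, 0.1581]
tcp_rot: [1.861, 2.525, 0.007]
wrist_force: [0.9, 0.5, -0.7]
width: 0.449
```

Call:
move_arm --deltas '[[[0,0,0],[-0.4,-0.4,0.5],0.1],[[0,0,0],[-0.8,-0.8,0.8],0.1],[[0,0,0],[-1,-1,0.8],0.1],[[0,0,0],[-1,-1,0.8],0.1],[[0,0,0],[-1,-1,0.8],0.1]]'

```text
time: 21.12
tool_pos: [0.4952, -0.0169, 0.2333]
tcp_rot: [-1.864, -2.527, 0.0]
wrist_force: [0.8, -0.1, -0.5]
width: 0.454
```

```bash
python3 f.py
python3 - <<'E'
from h import *
t,d=cap('top','t7'); s,_=cap('side','s7'); P=cloud('top',d)
a=cv2.resize(t[205:345,195:425],None,fx=1.9,fy=1.9); b=cv2.resize(s[180:390,265:425],None,fx=2.2,fy=2.2,interpolation=cv2.INTER_CUBIC)
m=np.zeros((470,800,3),np.uint8); m[:a.shape[0],:a.shape[1]]=a; m[:b.shape[0],440:440+b.shape[1]]=b
cv2.imwrite('pics/c7.png',m[:,:,::-1])
R=np.array([[.9553,.2955],[-.2955,.9553]]); X=P.reshape(-1,3); v=(X[:,:2]-[.594,.033])@R.T; z=X[:,2]
m=(abs(z-.053)<.004)&(v[:,1]>.09)&(v[:,1]<.185)&(abs(v[:,0])<.04)
print('jaw top y',np.percentile(v[m,1],[3,50,97]).round(4))
E
```

```text
t 21.12 r 0.1107 deg -153.2 Fr -0.7 Ft 0.4
jaw top y [0.1022 0.1121 0.182 ]
```

View pics/c7.png

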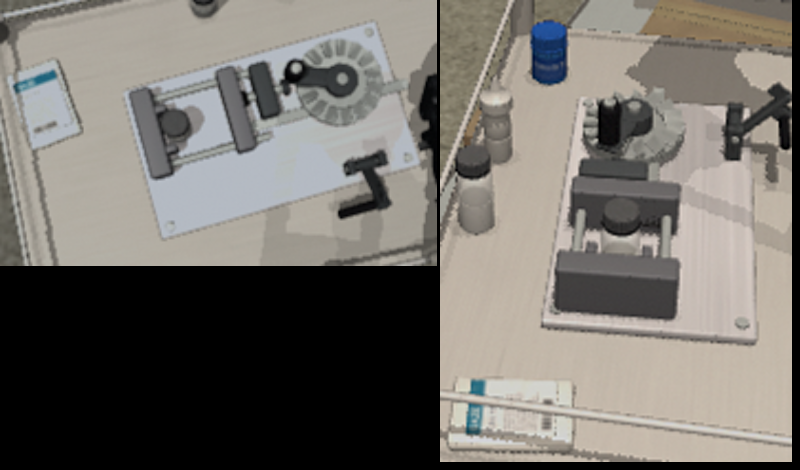

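The pawl is folded over ((365,185)), the jaw is against the plunger ((250,90)), the vial is upright and the bystanders are in place. I'll check whether the crank sprang back, then decide.

Run:
```python
from h import *
im=cv2.imread('pics/t7.png'); g=im.max(2)
m=(g<45).astype(np.uint8); m[:230]=0;m[252:]=0;m[:,:335]=0;m[:,362:]=0
n,l,st,ce=cv2.connectedComponentsWithStats(m); print(st[1:],ce[1:].round(1))
for nm in('t7',):
    P=cloud('top',np.load(f'pics/{nm}.npy')); X=P[225:260,330:365].reshape(-1,3); k=X[(X[:,2]>.074)&(X[:,2]<.1)]
    print(len(k),k.mean(0)); p=k.mean(0)[:2]-[.594,.033]; print(np.degrees(np.arctan2(p[1],p[0])),np.hypot(*p))
for nm in('t6','t7'):
    P=cloud('top',np.load(f'pics/{nm}.npy')).reshape(-1,3); v=(P[:,:2]-[.594,.033])@np.array([[.9553,.2955],[-.2955,.9553]]).T
    m=(abs(P[:,2]-.053)<.004)&(v[:,1]>.095)&(v[:,1]<.13)&(v[:,0]<.02)&(v[:,0]>-.04); print(nm,m.sum(),v[m,1].mean())
P=cloud('top',np.load('pics/t0.npy' if 0 else 'pics/top0.npy')).reshape(-1,3)
```

```text
[[343 237  15  13  95]] [[349.9 243.8]]
87 [0.59609571 0.08237775 0.08253897]
87.56969146391344 0.0494221992762592
t6 318 0.1114775322206814
t7 318 0.11125890979614121
```

```bash
python3 -c "
from h import *
print(order.finish_job()); print(status.read_state()['time'])"
```

```text
the job is handed in; nothing more can be done
None
the job is handed in; nothing more can be done
```

I finished the job and handed it in at about 21 s of the 61 s allowed. The hand-in gives no verdict.

**What I did:**
- I gripped the pawl by its bar, swung it over its arc onto the rest and released it.
- I then gripped the crank knob and wound it backward about 150 degrees (2.6 rad) until the jaw met the plunger.
- From there I pressed in small steps, to about 11 N along the knob's path. That works out to roughly 20–25 N on the stop. I then opened the gripper and backed away.

**Last checks, from the final images:**
- **Pawl:** it lies folded outward. I judged this by eye and did not measure its angle.
- **Crank:** the knob is at 87.6 degrees, against 87.4 when I let go, so it did not spring back.
- **Jaw:** its face is about 36 mm back from the start, and it sits 0.2 mm deeper than at first contact. That difference is close to the measuring noise, so the force still on the stop is inferred from the crank staying put.
- **Vial and bystanders:** the vial stands upright in place, and the bystanders in view look unmoved. I judged both by eye.
- **Robot:** it is clear of everything.

**Disagreements:** the force reading gave about 25 N on the stop, while the crank's travel past contact gave nearer 20 N; both are within the 12–45 N limits. When I let go, the gripper sprang about 6 mm towards -x. It read no force afterwards, and I recentred it before lifting.

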